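Tuck the pastry carton's tab under its lip

ROBOT

A 7-joint arm with a two-finger parallel gripper is mounted at the origin on a cart in front of the work surface, level with it; the furniture and walls round the work are solid. World frame = base frame: x ahead of the robot, y to its left, z up, the work surface at z = 0. Lengths are in m, angles in rad, forces in N, time in s.
With the tool pointing down it reaches from about 0.4 to 0.875 m from the base axis. Payload 19.3 kg.
Tool frame: the origin (TCP) lies at the very end of the fingers, on their centre line; the grasp point (between the pads) lies 19 mm behind it; z points along the fingers, y is the line along which they close (so a half turn about z gives the same grasp; the last joint's range is limited). The gripper opens to 85 mm and grips with 20 to 120 N. Pads are 22 mm wide; open, the fingers measure 114 mm over their backs; the gripper's body (76 mm by 85 mm) begins 54 mm behind the grasp point. The pads swing forward as they close: fully open they stand 13 mm farther back than shut.
Start: joints at [-1.418, 0.521, -0.036, 1.599, 0.021, 1.021, -0.113], TCP at [0.138, 0.61, 0.231] pointing down, gripper open.
Joint ranges: [-2.91, 2.91], [-0.3, 2.13], [-1.5, 1.42], [0.17, 2.43], [-1.26, 4.41], [0.16, 1.93], [-2.52, 2.52]. Speed limits (rad/s): [1.89, 1.89, 2.39, 2.39, 3.01, 3.01, 3.01].

INTERFACE

Orientations are given as [roll, pitch, yaw] about the fixed x, y, z axes, in that order (R = Rz(yaw) Ry(pitch) Rx(roll)).
In Python, from bench import ctrl gives the robot as it stands.
- The arm moves only by the tool apply_moves, never from a script. Its argument "moves" is a list of rows, each a list of 5 numbers: the shift along the tool's x, y, z in mm, then the turn about the tool's z in rad, then the gripper's target within -1 to 1 (shut at 1, half-way at 0, fully open at -1). A call has 1 to 8 rows; each row shifts and turns the commanded pose from where the row before left it, along the tool's axes as they then stand; what a row does not reach is not made up. A row lasts 1/12 s, in which the tool goes at most 41.7 mm and 7.16 degrees, less where a joint would pass 70% of its speed; a pose out of reach is approached as far as the arm can. A call is refused whole if a number of a shift passes 41.7 or a number of a turn 0.125, either way. A call with a gripper value outside its range is refused whole. The fingers move at their own pace and stop on an object; "squeeze" is the grip in N (left out, the last holds). Time passes only in rows, so rows that do not move let the fingers close. It gives the time, the measured TCP pose, the force, the opening and the grip force at its end, in the units of the state.
- ctrl.sense(): the state, without advancing time (a new reading comes with each control period).
- ctrl.capture(name): name is "side" or "top" or "wrist"; returns (picture, depth): 420x560x3 uint8, red, green, blue; 420x560 float32, m along the optical axis (not along the pixel's ray), 0 where there is no reading.
- ctrl.camera_info(name): a dict with "intrinsics" (3x3 intrinsics, pixels), "extrinsics" (4x4, takes a point from world to camera coordinates). Camera axes: x right, y up, looking along -z (the intrinsics and any distortion apply to the point x, -y, -z); pixel columns grow to the right and rows downward; lengths in m; the calibration is good to about 2 mm. A picture is of the moment at which its call begins: read the wrist's pose just before it. camera_info takes no time and is no camera call; for the wrist camera it gives the pose at the moment of the call.
- ctrl.hand_in(): hands the job in; it is judged then, once.
Trained networks look in the newest picture that a camera, given by its name, has taken for a name from the list of things; names that differ only in an ending like _2 or _b are one class to them, and where a whole thing is asked for, a point or a joint stands for the part that bears it (a point fixed in the world has none). Each returns a list of dicts, best first, with "p" (0 to 1); they miss things now and then, are a little off and sometimes report something else, mostly with a low value. They report only what shows in the picture. A call takes as long as a camera call.
- ctrl.trace(camera, name): "pixels" (420x560 bool, what is visible of it).
- ctrl.pinpoint(camera, name): "at" ([x, y, z] in m, in the coordinates of the camera as it stood for that picture, good to about 4 mm: a listed point, or the origin of a listed thing).
The state is a dict: "time_s": time; "qpos": joint angles; "qd": joint speeds; "effort": joint torques, N m; "tool_pos": TCP position; "ee_rot": TCP orientation; "force": force on the tool from outside, world axes, zero at the start; "ft_torque": the same for the moment, N m; "opening": finger opening in m; "grip_force": force on a finger pad.
Only numpy, scipy, OpenCV 4.12 (cv2) and the standard library are available. Lean on these libraries where they do the work, as an engineer would, in place of code of your own. Each camera call takes 0.05 s, during which the arm holds its last target. There are 200 camera calls.

TASK

The tab of the open brown pastry carton stands up. With a fingertip, fold the tab over onto the carton, keep it pressed down and push it towards the lip on the opposite side until its edge is tucked beneath the lip as far as it goes, so that it stays shut when you let go. Only push and press: do not pinch the tab, lift, tip or crush the carton or shove it away, and leave the other things on the counter where they are.

Things in the scene. Friction and masses are not known exactly. Their poses are not given: they have to be found in the camera images.
- box_frame (a point): Middle of the top of the open carton, level with its side walls (60 mm above the counter). Axes turn with the carton: z up, y runs from the tab's crease (at y = -60 mm, z = 0, along x) towards the lip (y = +42 to +62 mm). The carton's yaw is within 0.5 rad of 0, so the crease is on the robot's right and the lip on its left
- tab_root (a point): Middle of the tab's crease, on the tab. The tab is a stiff board 90 mm wide (x), 95 mm long from crease to free edge (+y of this frame), 3 mm thick (its inner face at z = 0, outer face at z = +3 mm); the last 15 mm is a narrower tongue 74 mm wide. Axes turn with the tab; with the tab shut they match box_frame's
- tab_edge (a point): Middle of the tab's free edge, 95 mm from the crease
- tab_ridge (a point): Middle of the crest of the finger ridge: a bar 60 mm long (x), 6 mm wide, standing 6 mm off the tab's outer face, its middle line 60 mm from the crease. A fingertip on the tab between crease and ridge pushes the ridge to slide the tab
- lip_mouth (a point): Middle of the lip's lower front edge, where the tab goes in. The lip is a 116 mm long, 3 mm thick strip reaching 20 mm in over the carton from its left wall; its underside is 7 mm above the side walls, which leaves a 7 mm high slot for the 3 mm tab. Axes as box_frame. A flared strip 8 mm wide rises from the mouth to 12 mm above the side walls, to y = +37 mm of box_frame
- tab_fold (a joint): fold angle of the tab, rad: 0 = lying flat over the carton, 1.57 = upright, about 1.65 to 2.0 at the start (leaning outwards, away from the lip). The crease is springy: let go, the tab stands up again to about 1.8; it takes about 1.5 N at the ridge to hold it flat
- tab_slide (a joint): shift of the tab and its crease towards the lip, m: 0 at the start to 0.024 fully home. It resists with about 2.5 N and stays where it is left. Folded flat at 0 the free edge lies 7 mm short of the lip_mouth; fully home it is 17 mm under the lip
- tamper: Bystander: coffee tamper, brown knob on a steel foot, 58 across, 95 high, loose; stands beyond the carton; sizes in mm, origin at the centre of its underside
- stamp: Bystander: rubber stamp with a wooden handle, 45x30x70, loose; stands beyond the carton; sizes in mm, origin at the centre of its underside
- sticker_roll: Bystander: roll of round stickers lying flat, 73 across, 30 high, loose; on the robot's side of the carton; sizes in mm, origin at the centre of its underside
- gift_box: Bystander: navy gift box 98x74x52, loose; left of the carton, past the lip; sizes in mm, origin at the centre of its underside
- cake_box_1: Bystander: closed plain white cake box 115x85x52, loose; farther back to the left; sizes in mm, origin at the centre of its underside
- call_bell: Bystander: counter bell, dome 82 across, 60 high, loose; front left; sizes in mm, origin at the centre of its underside
- marker: Bystander: thick dark marker lying down, 128 long, 17 thick, loose; back right; sizes in mm, origin at the centre of its underside
- carton: The whole carton with its tab: plain brown grained board, 3 mm walls, 116 (x) x 124 (y) x 60 mm, three biscuit stacks inside, 1.1 to 1.6 kg, standing loose on the counter (it slides if shoved hard). Origin at the centre of its underside, axes as box_frame. A glass display case stands right of the counter (y below -0.4 m): pass above it (0.42 m clears)

How it is judged:
At the end, for the whole second after the job is handed in: The tab lies flat over the carton (fold under 0.08 rad, at rest) with its free edge at least 10 mm in under the lip and shifted at least 17 of its 24 mm, and the carton stands upright within 6 cm of where it started; the tab holds by itself (y of tab_edge in the frame of lip_mouth above 0.01 m and z of tab_edge in the frame of lip_mouth below 0 m and value of joint tab_slide above 0.017 m and value of joint tab_fold below 0.08 rad and velocity of joint tab_fold between -0.1 and 0.1 rad/s and angle between box_frame's own z axis and vertical below 0.05 rad and distance of box_frame from where it was at the start of the episode below 0.06 m); the robot touches nothing.
It fails at once if the carton is lifted or tipped (height (world z) of box_frame above 0.07 m or angle between box_frame's own z axis and vertical above 0.12 rad).
It fails at once if the carton is shoved more than 6 cm (distance of box_frame from where it was at the start of the episode above 0.06 m).
It fails at once if the tab is pinched between the fingers (x of the grasp point in the frame of tab_root between -0.05 and 0.05 m and y of the grasp point in the frame of tab_root between 0 and 0.105 m and z of the grasp point in the frame of tab_root between -0.001 and 0.004 m).
It fails at once if the carton is pressed with more than 40 N (contact force between the arm and carton above 40 N).
It fails at once if a bystander is moved more than 2 cm (distance of any of tamper, stamp, sticker_roll, gift_box, cake_box_1, call_bell, marker from where it was at the start of the episode above 0.02 m).
It also fails if it takes over 43 s, if anything falls off the work surface, if the arm or the gripper's body presses on something with over 40 N, if the wrist force passes 120 N, or if a joint passes its speed limit or range.

## Working session

There is one attempt and no reset: what is moved stays moved. The work goes in short steps, Python scripts to look and compute and a tool call to move; the robot and the scene stay as the last step left them, time stands still between calls to the robot, and variables do not carry over. Pictures are saved under pics/ and viewed, at most 10 in all, crops included, and the job is handed in when it is done.

Besides the shell and the picture viewer there is one more tool, called after ">>>" as name(argument=value, ...), one argument or row to a line, values as JSON. apply_moves: Moves the arm, as the interface text tells. Its arguments: {"type":"object","properties":{"moves":{"type":"array","items":{"type":"array","items":{"type":"number"}}},"squeeze":{"type":"number"}},"required":["moves"]}

```bash
mkdir -p pics; cat > h.py <<'E'
import numpy as np, cv2
from bench import ctrl
def w(cam,p):
    E=np.array(ctrl.camera_info(cam)["extrinsics"]); return (np.linalg.inv(E)@np.r_[p,1])[:3]
def pts(cam,names):
    for n in names:
        r=ctrl.pinpoint(cam,n)
        print(cam,n,[(np.round(w(cam,x["at"]),3).tolist(),round(x["p"],2)) for x in r[:2]])
def snap(cam,f):
    im,d=ctrl.capture(cam); cv2.imwrite("pics/"+f,im[:,:,::-1]); return im,d
E
python3 - <<'E'
from h import *
print({k:np.round(v,3).tolist() for k,v in ctrl.sense().items()})
N=["box_frame","tab_root","tab_edge","tab_ridge","lip_mouth","carton"]
B=["tamper","stamp","sticker_roll","gift_box","cake_box_1","call_bell","marker"]
a,_=snap("top","t0.png"); pts("top",N+B)
b,_=snap("side","s0.png"); pts("side",N)
cv2.imwrite("pics/both.png",cv2.resize(np.vstack([a,b])[:,:,::-1],(400,600)))
print(ctrl.sense()["time_s"])
E
```

```text
{'time_s': 0.0, 'qpos': [-1.418, 0.522, -0.036, 1.6, 0.021, 1.021, -0.113], 'qd': [0.001, 0.001, -0.0, -0.002, 0.0, -0.001, -0.001], 'effort': [0.002, -92.709, 1.981, -36.993, 0.018, 0.008, -0.0], 'tool_pos': [0.138, 0.609, 0.231], 'ee_rot': [-3.141, 0.0, 2.919], 'force': [-0.282, -0.249, 0.196], 'ft_torque': [0.028, -0.047, -0.072], 'grip_force': 0.0, 'opening': 0.085}
top box_frame [([0.537, -0.081, 0.061], 0.77)]
top tab_root [([0.541, -0.152, 0.063], 0.72), ([0.429, -0.082, 0.003], 0.54)]
top tab_edge [([0.538, -0.18, 0.151], 0.93)]
top tab_ridge [([0.543, -0.177, 0.118], 0.66)]
top lip_mouth [([0.534, -0.045, 0.065], 0.84)]
top carton [([0.541, -0.085, -0.001], 0.92)]
top tamper [([0.648, -0.115, 0.009], 0.97)]
top stamp [([0.648, -0.044, 0.003], 0.72)]
top sticker_roll [([0.425, -0.079, 0.001], 0.61), ([0.524, 0.039, 0.004], 0.49)]
top gift_box [([0.527, 0.036, 0.001], 0.78)]
top cake_box_1 [([0.701, 0.166, 0.003], 0.87)]
top call_bell [([0.385, 0.157, 0.001], 0.66)]
top marker [([0.699, -0.295, -0.0], 0.57)]
side box_frame [([0.54, -0.048, 0.071], 0.73), ([0.538, -0.085, 0.062], 0.58)]
side tab_root []
side tab_edge [([0.541, -0.185, 0.146], 0.74)]
side tab_ridge [([0.54, -0.171, 0.112], 0.71), ([0.648, -0.111, 0.001], 0.23)]
side lip_mouth [([0.537, -0.044, 0.069], 0.67)]
side carton [([0.536, -0.084, 0.003], 0.93)]
1.05
```

View pics/t0.png

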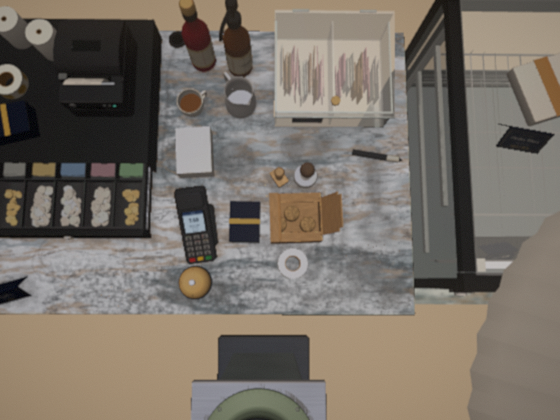

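View pics/s0.png

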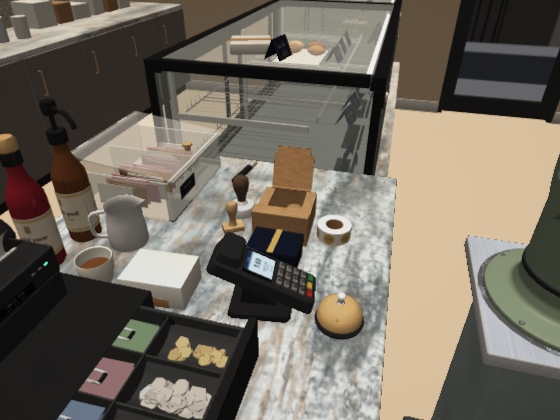

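The top view shows the carton at about (297,218), its tab leaning out to the right at (330,213), the gift box to its left at (245,222), the sticker roll at (292,263), and the tamper and stamp behind it. The side view agrees, with the tab upright at (293,170). I'll rise and turn the tool so that its x axis runs along the carton's +y.

>>> apply_moves(
  moves=[
    [0, 0, -10, 0.12, 1],
    [0, 0, -10, 0.12, 1],
    [0, 0, -10, 0.12, 1],
    [0, 0, -10, 0.12, 1],
    [0, 0, -10, 0.12, 1],
    [0, 0, -10, 0.12, 1],
    [0, 0, -10, 0.12, 1],
    [0, 0, -10, 0.12, 1],
  ],
)

```text
time_s: 1.72
tool_pos: [0.138, 0.6095, 0.3118]
ee_rot: [-3.142, -0.0, 1.953]
force: [-0.4, -0.7, -0.8]
opening: -0.0
grip_force: 0.0
```

>>> apply_moves(
  moves=[
    [0, 0, 0, 0.12, 1],
    [0, 0, 0, 0.12, 1],
    [0, 0, 0, 0.11, 1],
    [-20, 20, 0, 0, 1],
    [-25, 30, 0, 0, 1],
    [-25, 30, 0, 0, 1],
    [-25, 30, 0, 0, 1],
    [-25, 30, 0, 0, 1],
  ],
)

```text
time_s: 2.38
tool_pos: [0.2837, 0.4936, 0.3115]
ee_rot: [3.142, -0.0, 1.609]
force: [0.9, 1.1, 0.2]
opening: -0.0003
grip_force: 0.0
```

>>> apply_moves(
  moves=[
    [-34, 22, 0, 0, 1],
    [-34, 22, 0, 0, 1],
    [-34, 22, 0, 0, 1],
    [-34, 22, 0, 0, 1],
    [-34, 22, 0, 0, 1],
    [-34, 22, 0, 0, 1],
    [-34, 22, 0, 0, 1],
    [-34, 22, 0, 0, 1],
  ],
)

```text
time_s: 3.05
tool_pos: [0.4695, 0.2281, 0.3116]
ee_rot: [3.141, -0.001, 1.609]
force: [0.3, 0.7, 0.2]
opening: -0.0
grip_force: 0.0
```

>>> apply_moves(
  moves=[
    [-38, 4, 0, 0, 1],
    [-38, 4, 0, 0, 1],
    [-38, 4, 0, 0, 1],
    [-38, 4, 0, 0, 1],
    [-38, 4, 0, 0, 1],
    [-38, 4, 0, 0, 1],
    [-38, 4, 0, 0, 1],
    [-38, 4, 0, 0, 1],
  ],
)

```text
time_s: 3.72
tool_pos: [0.5122, -0.0745, 0.3116]
ee_rot: [3.141, -0.0, 1.609]
force: [1.0, 0.3, -0.6]
opening: 0.0
grip_force: 0.0
```

```bash
python3 - <<'E'
from h import *
s=ctrl.sense();print(s["tool_pos"],s["ee_rot"],s["qpos"])
N=["box_frame","tab_root","tab_edge","tab_ridge","lip_mouth"]
for c in ["wrist","side"]:
    snap(c,c+"1.png"); pts(c,N)
E
```

```text
[ 0.51218481 -0.07454892  0.31155137] [ 3.14108268e+00 -2.53540363e-04  1.60907067e+00] [-0.42753493  0.30320531  0.58840741  1.79911054 -0.18794064  1.09470141
  0.26465684]
wrist box_frame [([0.536, -0.089, 0.06], 0.84)]
wrist tab_root [([0.539, -0.145, 0.061], 0.96)]
wrist tab_edge [([0.54, -0.18, 0.147], 0.62), ([0.538, -0.082, 0.058], 0.35)]
wrist tab_ridge []
wrist lip_mouth [([0.539, -0.04, 0.069], 0.72)]
side box_frame []
side tab_root [([0.542, -0.146, 0.06], 0.87), ([0.534, -0.087, 0.061], 0.55)]
side tab_edge [([0.547, -0.184, 0.144], 0.89)]
side tab_ridge [([0.542, -0.173, 0.113], 0.88)]
side lip_mouth [([0.542, -0.183, 0.148], 0.74), ([0.538, -0.045, 0.071], 0.55)]
```

View pics/wrist1.png

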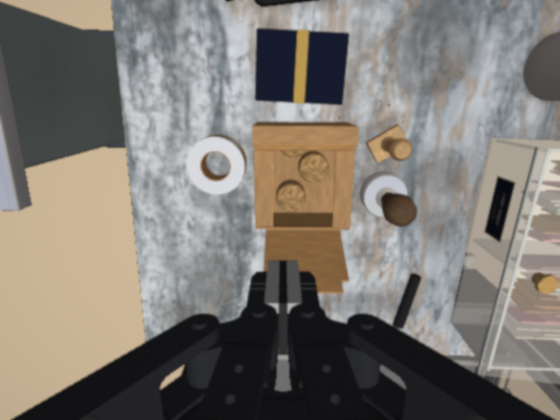

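The wrist view shows the carton's rim at (305,175), its lip at (305,137) and the tab's free edge near (315,290). The gripper is in line with the carton. Next I go to the outer side of the tab and down.

>>> apply_moves(
  moves=[
    [-41, 6, 0, 0, 1],
    [-41, 6, 0, 0, 1],
    [-41, 5, 0, 0, 1],
    [-41, 5, 0, 0, 1],
    [0, 0, 30, 0, 1],
    [0, 0, 38, 0, 1],
    [0, 0, 38, 0, 1],
    [0, 0, 38, 0, 1],
  ],
)

```text
time_s: 4.98
tool_pos: [0.5404, -0.2357, 0.1658]
ee_rot: [3.141, 0.0, 1.609]
force: [1.6, 0.4, -0.0]
opening: 0.0001
grip_force: 0.0
```

>>> apply_moves(
  moves=[
    [0, 0, 30, 0, 1],
    [0, 0, 20, 0, 1],
    [0, 0, 12, 0, 1],
    [10, 0, 0, 0, 1],
    [10, 0, 0, 0, 1],
    [10, 0, 0, 0, 1],
    [10, 0, 0, 0, 1],
    [0, 0, 0, 0, 1],
  ],
)

```text
time_s: 5.65
tool_pos: [0.5399, -0.1931, 0.1064]
ee_rot: [3.14, -0.001, 1.612]
force: [0.4, -0.3, 0.4]
opening: 0.0001
grip_force: 0.0
```

>>> apply_moves(
  moves=[
    [8, 0, 0, 0, 1],
    [8, 0, 0, 0, 1],
    [8, 0, 0, 0, 1],
    [8, 0, 0, 0, 1],
    [6, 0, 0, 0, 1],
    [6, 0, 1, 0, 1],
    [5, 0, 2, 0, 1],
    [0, 0, 0, 0, 1],
  ],
)

```text
time_s: 6.32
tool_pos: [0.537, -0.1456, 0.1018]
ee_rot: [-3.141, -0.001, 1.61]
force: [0.7, -0.1, 0.2]
opening: 0.0001
grip_force: 0.1
```

```bash
python3 - <<'E'
from h import *
snap("side","s2.png"); pts("side",["tab_root","tab_edge","lip_mouth","carton"])
im=cv2.imread("pics/s2.png")[120:300,180:400]; cv2.imwrite("pics/s2c.png",cv2.resize(im,None,fx=3,fy=3))
s=ctrl.sense();print(s["tool_pos"],s["force"])
E
```

```text
side tab_root [([0.543, -0.144, 0.061], 0.67), ([0.648, -0.041, -0.002], 0.48)]
side tab_edge [([0.543, -0.115, 0.15], 0.88), ([0.539, -0.087, -0.001], 0.44)]
side lip_mouth [([0.539, -0.044, 0.071], 0.91)]
side carton [([0.538, -0.085, 0.004], 0.84)]
[ 0.53704294 -0.14732779  0.10229973] [ 0.29332985 -0.87911276 -0.4832336 ]
```

View pics/s2c.png

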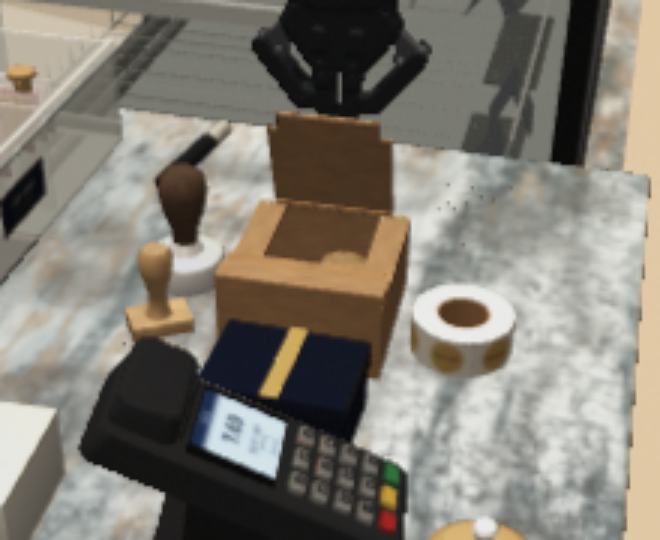

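The tab stands slightly past upright with the gripper behind it, and the neighbouring things haven't moved. I'll fold it down along the arc.

>>> apply_moves(
  moves=[
    [10, 0, 2, 0, 1],
    [6, 0, 3.5, 0, 1],
    [5, 0, 4.5, 0, 1],
    [4, 0, 4.5, 0, 1],
    [4, 0, 6, 0, 1],
    [3, 0, 6, 0, 1],
    [2, 0, 6, 0, 1],
    [1, 0, 4, 0, 1],
  ],
)

```text
time_s: 7.23
tool_pos: [0.5357, -0.1115, 0.0649]
ee_rot: [-3.141, 0.0, 1.609]
force: [1.2, 0.1, 2.4]
opening: 0.0002
grip_force: 0.9
```

>>> apply_moves(
  moves=[
    [0, 0, 2, 0, 1],
    [0, 0, 1, 0, 1],
    [0, 0, 0, 0, 1],
  ],
)

```text
time_s: 7.48
tool_pos: [0.5357, -0.1117, 0.0631]
ee_rot: [-3.141, -0.001, 1.609]
force: [-3.0, 4.0, 10.8]
opening: 0.0003
grip_force: 5.0
```

>>> apply_moves(
  moves=[
    [3, 0, 0, 0, 1],
    [3, 0, 0, 0, 1],
    [3, 0, 0, 0, 1],
    [3, 0, 0, 0, 1],
    [2, 0, 0, 0, 1],
    [2, 0, 0, 0, 1],
    [0, 0, 0, 0, 1],
  ],
)

```text
time_s: 8.07
tool_pos: [0.5355, -0.0967, 0.0631]
ee_rot: [3.141, 0.001, 1.608]
force: [0.9, -3.4, 5.9]
opening: -0.0001
grip_force: 3.8
```

```bash
python3 - <<'E'
from h import *
for c in ["side","top"]:
    snap(c,c+"3.png"); pts(c,["tab_root","tab_edge","tab_ridge","lip_mouth","carton"])
im=cv2.imread("pics/side3.png")[120:300,180:400]; cv2.imwrite("pics/s3c.png",cv2.resize(im,None,fx=3,fy=3))
s=ctrl.sense();print(s["tool_pos"],s["force"])
E
```

```text
side tab_root [([0.541, -0.146, 0.061], 0.66), ([0.43, -0.081, -0.0], 0.18)]
side tab_edge [([0.537, -0.05, 0.059], 0.83), ([0.536, -0.085, 0.059], 0.57)]
side tab_ridge [([0.539, -0.077, 0.07], 0.64)]
side lip_mouth [([0.537, -0.045, 0.067], 0.72)]
side carton [([0.536, -0.084, 0.001], 0.91)]
top tab_root []
top tab_edge []
top tab_ridge []
top lip_mouth []
top carton []
[ 0.53545415 -0.09671532  0.06310131] [ 0.69425823 -2.64571265  6.43184109]
```

View pics/s3c.png

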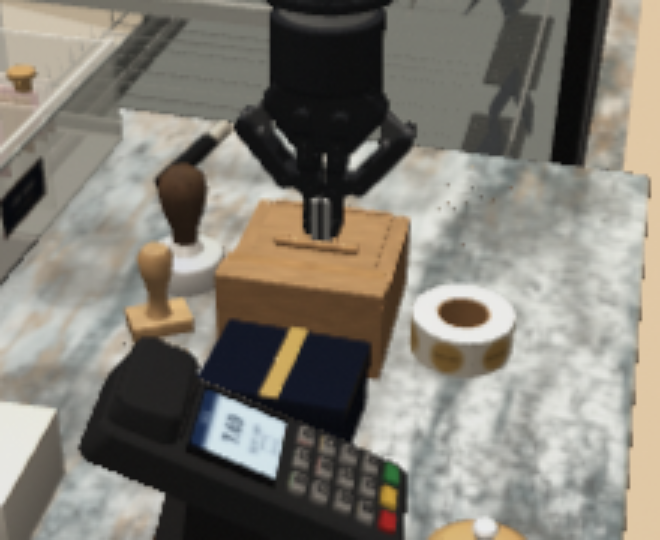

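The tab lies flat, the fingertip is against the ridge at (318,243), and the carton hasn't moved. Now I slide it home.

>>> apply_moves(
  moves=[
    [2, 0, 0, 0, 1],
    [2, 0, 0, 0, 1],
    [2, 0, 0, 0, 1],
    [2, 0, 0, 0, 1],
    [2, 0, 0, 0, 1],
    [2, 0, 0, 0, 1],
    [2, 0, 0, 0, 1],
    [0, 0, 0, 0, 1],
  ],
)

```text
time_s: 9.33
tool_pos: [0.5349, -0.0826, 0.0631]
ee_rot: [3.141, 0.001, 1.608]
force: [0.4, -2.7, 6.4]
opening: 0.0001
grip_force: 4.0
```

>>> apply_moves(
  moves=[
    [2, 0, 0, 0, 1],
    [2, 0, 0, 0, 1],
    [2, 0, 0, 0, 1],
    [1, 0, 0, 0, 1],
    [0, 0, 0, 0, 1],
  ],
)

```text
time_s: 9.75
tool_pos: [0.5347, -0.0758, 0.0631]
ee_rot: [3.141, 0.001, 1.608]
force: [0.7, -4.7, 7.4]
opening: 0.0002
grip_force: 4.6
```

```bash
python3 - <<'E'
from h import *
snap("side","s4.png"); pts("side",["tab_root","tab_edge","tab_ridge","lip_mouth","carton","box_frame"])
s=ctrl.sense();print(s["tool_pos"],s["force"])
E
```

```text
side tab_root [([0.538, -0.124, 0.062], 0.67)]
side tab_edge [([0.537, -0.024, 0.061], 0.67)]
side tab_ridge [([0.537, -0.057, 0.069], 0.59)]
side lip_mouth [([0.539, -0.045, 0.069], 0.6)]
side carton [([0.537, -0.085, 0.004], 0.64)]
side box_frame [([0.538, -0.085, 0.06], 0.91), ([0.538, -0.086, 0.003], 0.45)]
[ 0.53471118 -0.07573056  0.06307899] [ 0.76489973 -4.20056014  5.87477321]
```

>>> apply_moves(
  moves=[
    [1, 0, 0, 0, 1],
    [1, 0, 0, 0, 1],
    [0, 0, 0, 0, 1],
  ],
)

```text
time_s: 10.35
tool_pos: [0.5346, -0.0747, 0.0631]
ee_rot: [3.14, 0.002, 1.607]
force: [0.8, -9.3, 4.8]
opening: 0.0002
grip_force: 6.5
```

The sideways force jumped to 9 N and the travel stopped, so the tab is home. I'll back off slightly to release the push, rise, and look.

>>> apply_moves(
  moves=[
    [-3, 0, 0, 0, 1],
    [-2, 0, 0, 0, 1],
    [0, 0, -3, 0, 1],
    [0, 0, -10, 0, 1],
    [-10, 0, -30, 0, 1],
    [-30, 0, -35, 0, 1],
    [-30, 0, -35, 0, 1],
    [-20, 0, -20, 0, 1],
  ],
)

```text
time_s: 11.02
tool_pos: [0.5377, -0.1647, 0.1928]
ee_rot: [3.139, 0.001, 1.607]
force: [0.1, 0.2, 0.3]
opening: 0.0003
grip_force: 0.0
```

```bash
python3 - <<'E'
from h import *
for c in ["side","wrist"]:
    snap(c,c+"5.png"); pts(c,["tab_root","tab_edge","tab_ridge","lip_mouth","carton","box_frame"])
a=cv2.imread("pics/side5.png")[120:300,180:400]; b=cv2.imread("pics/wrist5.png")
cv2.imwrite("pics/c5.png",np.hstack([cv2.resize(a,(400,327)),cv2.resize(b,(400,327))]))
s=ctrl.sense();print(s["time_s"],s["tool_pos"],s["force"])
E
```

```text
side tab_root [([0.538, -0.125, 0.063], 0.84)]
side tab_edge [([0.54, -0.026, 0.065], 0.97)]
side tab_ridge [([0.537, -0.058, 0.072], 0.61)]
side lip_mouth [([0.539, -0.043, 0.069], 0.86), ([0.527, 0.033, 0.003], 0.32)]
side carton [([0.537, -0.085, 0.062], 0.69), ([0.54, -0.081, 0.001], 0.62)]
side box_frame [([0.536, -0.087, 0.062], 0.84), ([0.707, -0.292, 0.0], 0.45)]
wrist tab_root [([0.539, -0.122, 0.06], 0.97)]
wrist tab_edge []
wrist tab_ridge [([0.53, -0.058, 0.073], 0.77)]
wrist lip_mouth [([0.537, -0.042, 0.068], 0.92)]
wrist carton [([0.537, -0.088, 0.0], 0.77)]
wrist box_frame [([0.537, -0.083, 0.058], 0.89)]
11.7167 [ 0.53763377 -0.16190501  0.18887958] [-0.08172463  0.30986944 -0.24224319]
```

View pics/c5.png

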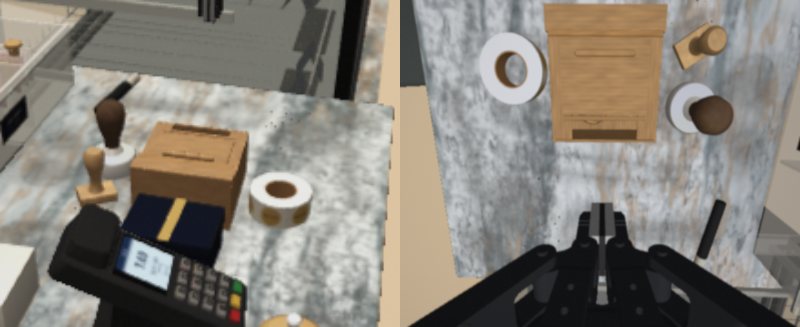

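The tab stays shut under the lip, with its ridge at (605,53) and the gap at the crease about 22 mm. The carton and its neighbours are where they were and the arm is clear.

```bash
python3 -c "
from bench import ctrl
print(ctrl.hand_in())"
```

```text
the job is handed in; nothing more can be done
None
```

The tab is folded flat and tucked about 17 mm under the lip, and it held by itself after I let go; the carton and its neighbours stayed in place, and I handed the job in (no verdict was returned).

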